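# Clamp a mug with a re-glued handle

### The arm

A 6-joint arm with a two-finger parallel gripper is mounted at the origin on a cart in front of the work surface, level with it; the furniture and walls round the work are solid. World frame = base frame: x ahead of the robot, y to its left, z up, the work surface at z = 0. Lengths are in m, angles in degrees, forces in N, time in s.
With the tool pointing down it reaches from about 0.35 to 1 m from the base axis. Payload 7.1 kg.
Tool frame: the origin (TCP) lies on the centre line of the jaws, within the pads' length; the fingertips stand ahead of it and the grasp point (between the pads) lies 6 mm ahead of it (tips_ahead is the z of the fingertips in the tool frame, in m); z points along the fingers, y is the line along which they close (so a half turn about z gives the same grasp; the last joint's range is limited). The gripper opens to 85 mm and grips with 20 to 120 N. Pads are 22 mm wide; open, the fingers measure 114 mm over their backs; the gripper's body (76 mm by 85 mm) begins 54 mm behind the grasp point. The pads swing forward as they close: fully open they stand 13 mm farther back than shut.
Start: joints at [-70.015, 24.242, 93.386, -0, 62.372, -1.089], TCP at [0.225, -0.583, 0.256] pointing down, gripper open.
Joint ranges: [-172.04, 172.04], [-51.8, 120.97], [4.93, 147.93], [-75.15, 255.16], [6.16, 154.13], [-145.62, 145.62]. Speed limits (degrees/s): [136.94, 136.94, 172.46, 180, 180, 180].

### API

Orientations are given as [roll, pitch, yaw] about the fixed x, y, z axes, in that order (R = Rz(yaw) Ry(pitch) Rx(roll)).
In Python, from rig import read_state, camera, calibration, sign_off, tips_ahead gives the robot as it stands.
- The arm moves only by the tool send_rows, never from a script. Its argument "targets" is a list of rows, each a list of 2 entries, a list of its own where there are three numbers: the shift along the tool's x, y, z in cm, then the turn, a rotation vector about the tool's x, y, z in degrees. A call has 1 to 12 rows; each row shifts and turns the commanded pose from where the row before left it, along the tool's axes as they then stand; what a row does not reach is not made up. A row lasts 1/10 s, in which the tool goes at most 50 mm and 8.59 degrees, less where a joint would pass 70% of its speed; a pose out of reach is approached as far as the arm can. A call is refused whole if a number of a shift passes 5 or a number of a turn 8.59, either way. A call with a gripper value outside its range is refused whole. "gripper" is the finger opening in cm, from 0 to 8.54, set as the call begins (left out, the last holds). The fingers move at their own pace and stop on an object; "newtons" is the grip in N (left out, the last holds). Time passes only in rows, so rows that do not move let the fingers close. It gives the time, the measured TCP pose, the force, the opening and the grip force at its end, in the units of the state.
- read_state(): the state, without advancing time (a new reading comes with each control period).
- camera(name): name is "scene" or "top"; returns the picture (420x560x3 uint8, red, green, blue); there is no depth.
- calibration(name): a dict with "fx", "fy", "cx", "cy" (pixels), "dist_coeffs" ([k1, k2, p1, p2, k3] as OpenCV has them; the pictures are not rectified), "world_from_camera" (4x4, takes a point from camera to world coordinates). Camera axes: x right, y up, looking along -z (the intrinsics and any distortion apply to the point x, -y, -z); pixel columns grow to the right and rows downward; lengths in m; the calibration is good to about 2 mm. A picture is of the moment at which its call begins. calibration takes no time and is no camera call.
- sign_off(): hands the job in; it is judged then, once.
The state is a dict: "time_s": time; "joint_pos": joint angles; "qd": joint speeds; "joint_torque": joint torques, N m; "tool_pos": TCP position; "orientation": TCP orientation; "ft_force": force on the tool from outside, world axes, zero at the start; "moment": the same for the moment, N m; "opening": finger opening in m; "grasp_force": force on a finger pad.
Only numpy, scipy, OpenCV 4.12 (cv2) and the standard library are available. Lean on these libraries where they do the work, as an engineer would, in place of code of your own. Each camera call takes 0.05 s, during which the arm holds its last target. There are 200 camera calls.

### The job

The small mug's handle has just been glued back on: stand the mug upright on the clamp's board, midway across and between the two jaws, with its handle pointing straight at the moving jaw, and let go of it. Then pump the clamp's two squeeze handles together until the sprung pad bears on the mug handle and has pinned the mug against the far jaw, with the pad's spring clearly pushed in but not bottomed out, so that nothing is crushed. Finish while still holding the handles squeezed - do not let go - and leave everything else where it stands.

Things in the scene. Friction and masses are not known exactly. Their poses are not given: they have to be found in the camera images.
- clamp: clamp on a wooden board 350 x 120 x 12 mm, fixed. Origin: under the board (it spans x -155..195 mm), on its centre line; x runs from the squeeze handles to the far jaw, z up. Grey ratchet housing at x -64..-8 mm, 64 mm wide, top z 76 mm. Toothed bar, top z 30 mm, runs under the handles to x -104 mm. The pad on the moving jaw has its front at x = 30 mm + joint jaw - joint pad
- far_jaw: fixed far jaw with a rubber facing 60 mm wide, 66 mm high over the worktop, standing on the board. Origin: on the board's top, in the plane of its rubber face; its axes are parallel to the clamp's, so the face looks to -x. It is pinned on the clamp at x 130 to 154 mm, differently each time
- jaw (a joint): travel of the moving jaw towards the far jaw (m), 0 = fully back at the start, at most 0.06. Each full squeeze of the handles pushes it up to about 12 mm; a ratchet with 5 mm teeth keeps it from going back, so a full squeeze and release gains 10 mm, a half squeeze 5 mm or nothing
- pad (a joint): how far the sprung pad is pushed back towards the moving jaw (m), 0 = free, 0.016 = bottomed out on its spring. Spring: about 2 N at first touch plus 0.6 N per mm; once bottomed out the full squeeze force comes on the mug (a 20 N grip gives about 35 N) and breaks it
- pad_face: rubber face of the sprung pad on the moving jaw, 52 mm wide, 42 mm high (z 19 to 61 mm over the worktop). Its origin and axes are those of the clamp, shifted along the clamp's x by (joint jaw - joint pad); its front face is at x = 30 mm of its own frame
- squeeze (a joint): angle (rad) by which each squeeze handle is pressed in: 0 = sprung fully out, 0.19 = fully squeezed. Both handles swing together, geared, in mirror image. The jaw moves 70 mm per rad after about 1 mm (0.015 rad) of free play. Springs push them back out (2 to 4 N at the grip) only if the fingers open wide; the ratchet gains only after they are fully out
- grip_left: black rubber sleeve of the handle on the clamp's +y side, 66 mm long, 12 mm thick, 24 mm high. Origin at the handle's upright pivot, which lies at x -50, y +16, z 52 mm in the clamp frame
- grip_right: black rubber sleeve of the handle on the clamp's -y side, the mirror image; pivot at x -50, y -16, z 52 mm in the clamp frame
- grip_point_left (a point): middle of the left sleeve, 75 mm behind its pivot, 52 mm above the worktop, sleeve top at 64 mm. The two sleeves measure 66 mm over their outer faces here when out and 38 mm when fully squeezed
- grip_point_right (a point): the same point of the right sleeve
- mug: small plain cream and beige mug (the big spotted mug is another one), 59 mm across the body, 84 mm from far side to handle tip, 56 mm high, 117 g, standing on the worktop at the left. Origin: centre of its underside's 59 x 84 mm outline; its handle points to its own -y, z is up. The walls are upright in the top 20 mm and narrow below, to 34 mm at the foot, so it slips if gripped low
- mug_axis (a point): foot of the mug's body, on the body's round axis (12.5 mm to +y of the origin)
- mug_handle (a point): outermost point of the mug's handle, 42 mm to -y of the origin, 36 mm above the foot
- big_mug: big spotted mug, 93 mm high, at the back; a bystander. Origin: under its centre
- brown_lid_jar: glass jar with a dark lid, 67 x 110 mm, at the back; a bystander. Origin: under its centre
- food_tin: closed food tin, 58 x 72 mm, at the back; a bystander. Origin: under its centre
- drink_can: tall drink can, 53 x 134 mm, at the back right; a bystander. Origin: under its centre
- low_pot: low lidded pot, 62 x 35 mm, near the front left corner; a bystander. Origin: under its centre
- spice_jar: spice jar with a dark cap, 40 x 105 mm, at the left behind the mug; a bystander. Origin: under its centre

How it is judged:
By the outcome, as a careful person would: the job done as asked, in the order asked, and still so for the second after the job is handed in, while the arm keeps its last pose, push and grip.
It also fails if it takes over 64 s, if anything falls off the work surface, if the arm or the gripper's body presses on something with over 40 N, if the wrist force passes 120 N, or if a joint passes its speed limit or range.

## Working session

There is one attempt and no reset: what is moved stays moved. The work goes in short steps, Python scripts to look and compute and a tool call to move; the robot and the scene stay as the last step left them, time stands still between calls to the robot, and variables do not carry over. Pictures are saved under pics/ and viewed, at most 10 in all, crops included, and the job is handed in when it is done.

Besides the shell and the picture viewer there is one more tool, called after "Call:" as name(argument=value, ...), one argument or row to a line, values as JSON. send_rows: Moves the arm, as the interface text tells. Its arguments: {"type":"object","properties":{"targets":{"type":"array","items":{"type":"array"}},"gripper":{"type":"number"},"newtons":{"type":"number"}},"required":["targets"]}

```bash
mkdir -p pics; ls; cat > h.py <<'E'
import numpy as np, cv2
from rig import read_state, camera, calibration, sign_off, tips_ahead
def shot(n,f):
    im=camera(n); cv2.imwrite('pics/'+f,im[:,:,::-1]); return im
def ray(n,uv):
    c=calibration(n); K=np.array([[c['fx'],0,c['cx']],[0,c['fy'],c['cy']],[0,0,1]])
    p=cv2.undistortPoints(np.array(uv,float).reshape(-1,1,2),K,np.array(c['dist_coeffs'],float))[:,0]
    T=np.array(c['world_from_camera']); d=np.c_[p[:,0],-p[:,1],-np.ones(len(p))]@T[:3,:3].T
    return T[:3,3],d
def plane(n,uv,z):
    o,d=ray(n,uv); return o+d*((z-o[2])/d[:,2])[:,None]
def proj(n,P):
    c=calibration(n); K=np.array([[c['fx'],0,c['cx']],[0,c['fy'],c['cy']],[0,0,1]])
    T=np.linalg.inv(np.array(c['world_from_camera'])); q=np.atleast_2d(P)@T[:3,:3].T+T[:3,3]
    q=q*[1,-1,-1]
    return cv2.projectPoints(q,np.zeros(3),np.zeros(3),K,np.array(c['dist_coeffs'],float))[0][:,0]
E
python3 - <<'E'
from h import *
for n in('scene','top'):
    shot(n,n+'0.png'); c=calibration(n); print(n,{k:np.round(v,3).tolist() for k,v in c.items()})
print(read_state(), tips_ahead)
E
```

```text
pics
scene {'fx': 430.639, 'fy': 430.639, 'cx': 283.767, 'cy': 213.269, 'dist_coeffs': [0.01, 0.0, 0.0, 0.0, 0.0], 'world_from_camera': [[-0.544, 0.5, -0.673, -0.306], [-0.839, -0.321, 0.44, 0.563], [0.004, 0.804, 0.594, 0.806], [0.0, 0.0, 0.0, 1.0]]}
top {'fx': 393.233, 'fy': 393.233, 'cx': 272.005, 'cy': 203.893, 'dist_coeffs': [-0.018, 0.0, 0.0, 0.0, 0.0], 'world_from_camera': [[-0.012, 0.996, -0.091, 0.42], [-1.0, -0.012, 0.003, 0.022], [0.002, 0.091, 0.996, 1.197], [0.0, 0.0, 0.0, 1.0]]}
{'time_s': 0.1, 'joint_pos': array([-7.00147622e+01,  2.42805397e+01,  9.34286410e+01,  8.69404642e-04,
        6.23728949e+01, -1.08786082e+00]), 'qd': array([-0.00635173, -0.06650133, -0.19021513, -0.03272362, -0.03956844,
       -0.09803641]), 'joint_torque': array([-1.05222898e-03, -5.58423829e+01, -2.82444316e+01, -4.22517121e-05,
        3.05923248e-03, -2.01015899e-05]), 'tool_pos': array([ 0.22459616, -0.58273914,  0.25560721]), 'orientation': array([-1.79917954e+02, -2.32781623e-03,  2.10726933e+01]), 'ft_force': array([ 0.58842003, -0.82796021, -0.15987656]), 'moment': array([ 0.02262007, -0.06880859, -0.02658539]), 'grasp_force': 0.0, 'opening': 0.08528394959287486} 0.025
```

View pics/scene0.png

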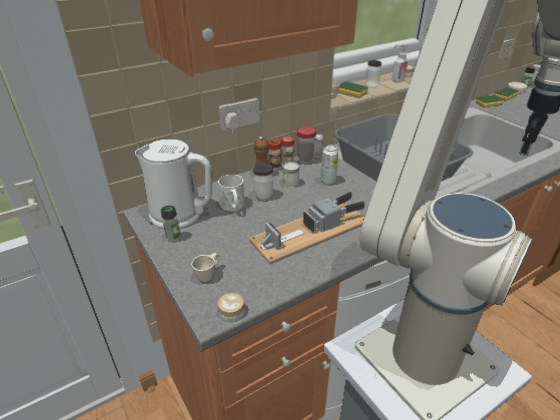

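View pics/top0.png

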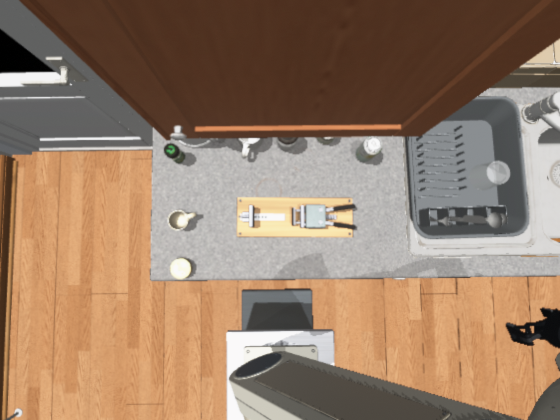

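The scene shows the mug at top-view (178,220) with its handle towards (193,215). The board spans (237,197)-(354,238), with the far jaw at about (251,216) and the handles to the right, near (345,208) and (345,226). Next I measure the board by colour and enlarge crops.

```bash
python3 - <<'E'
from h import *
im=cv2.imread('pics/top0.png'); sc=cv2.imread('pics/scene0.png')
hsv=cv2.cvtColor(im,cv2.COLOR_BGR2HSV)
print('board hsv',hsv[232,300],'mug',hsv[220,177],hsv[228,177],'counter',hsv[240,200])
m=((hsv[:,:,0]>8)&(hsv[:,:,0]<28)&(hsv[:,:,1]>90)&(hsv[:,:,2]>120)).astype(np.uint8)
m[:185]=0;m[250:]=0;m[:,:225]=0;m[:,365:]=0
ys,xs=np.nonzero(m); r=cv2.minAreaRect(np.c_[xs,ys].astype(np.float32)); print(r)
b=cv2.boxPoints(r); P=plane('top',b,.012); print(P.round(4), [np.linalg.norm(P[i]-P[(i+1)%4]).round(4) for i in range(4)])
a=cv2.resize(im[190:245,155:365],None,fx=3.8,fy=3.8,interpolation=cv2.INTER_CUBIC)
c=cv2.resize(sc[180:290,180:380],None,fx=3.5,fy=3.5,interpolation=cv2.INTER_CUBIC)
c=cv2.copyMakeBorder(c,0,0,0,a.shape[1]-c.shape[1],cv2.BORDER_CONSTANT)
o=np.vstack([a,c]); print(o.shape,a.shape); cv2.imwrite('pics/crop1.png',o)
E
```

```text
board hsv [ 23  74 249] mug [ 24  39 220] [ 20  42 133] counter [ 18   7 193]
((294.9346923828125, 217.605712890625), (36.28877639770508, 113.07071685791016), 88.02507019042969)
[[ 0.5367  0.1214  0.012 ]
 [ 0.5445 -0.2214  0.012 ]
 [ 0.4347 -0.2219  0.012 ]
 [ 0.4272  0.1181  0.012 ]] [np.float64(0.3429), np.float64(0.1098), np.float64(0.34), np.float64(0.1095)]
(594, 798, 3) (209, 798, 3)
```

View pics/crop1.png

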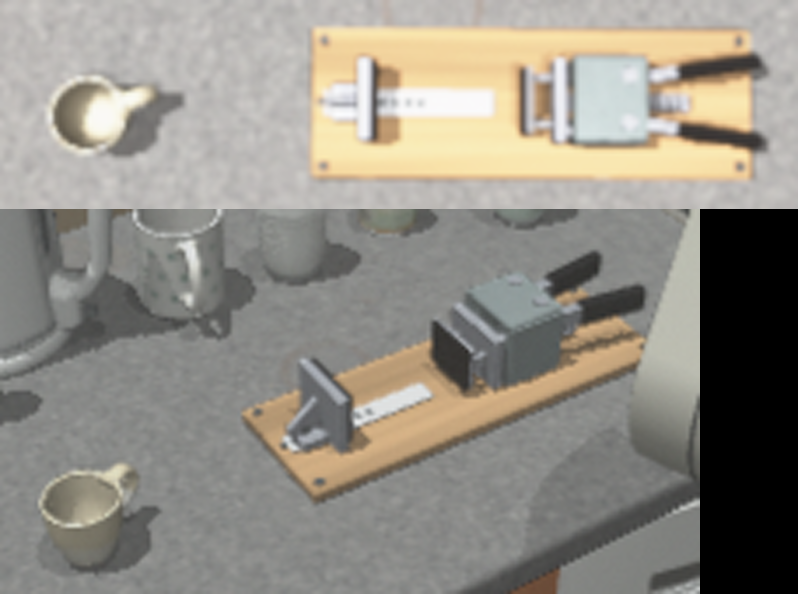

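The crop shows the mug rim centre near crop (91,113), its handle tip near (153,95), and the far-jaw face top near crop x 376. The grips end near (760,65) and (760,140). Next I measure these with masks.

```bash
python3 - <<'E'
from h import *
im=cv2.imread('pics/top0.png'); sc=cv2.imread('pics/scene0.png')
hsv=cv2.cvtColor(im,cv2.COLOR_BGR2HSV)
m=((hsv[:,:,1]>45)&(hsv[:,:,0]>8)&(hsv[:,:,0]<30)).astype(np.uint8)
m[:185]=0;m[250:]=0;m[:,:225]=0;m[:,365:]=0
m=cv2.morphologyEx(m,cv2.MORPH_OPEN,np.ones((3,3)))
ys,xs=np.nonzero(m); r=cv2.minAreaRect(np.c_[xs,ys].astype(np.float32))
c=np.array(r[0]); b=cv2.boxPoints(r); b=c+(b-c)*(1+1/np.array([114,38]).mean()*0)
P=plane('top',b,.012); print(b.round(1).tolist(),P.round(4).tolist(), [np.linalg.norm(P[i]-P[(i+1)%4]).round(4) for i in range(4)])
# mug mask
k=((hsv[:,:,1]>18)&(hsv[:,:,0]>12)&(hsv[:,:,0]<35)).astype(np.uint8); k[:200]=0;k[240:]=0;k[:,:163]=0;k[:,205:]=0
n,l,s,ct=cv2.connectedComponentsWithStats(k); i=1+np.argmax(s[1:,4]); print(s[i],ct[i])
for row in range(208,232): print(''.join('#' if l[row,x]==i else '.' for x in range(165,202)),row)
g=cv2.cvtColor(im,cv2.COLOR_BGR2GRAY)
for row in (210,216,222): print(row,g[row,240:262].tolist())
print('pad',g[216,288:300].tolist())
# expected pixels in scene of candidates for F
y=(P[:,1].max()+P[:,1].min())/2
E
```

```text
[[236.0, 237.0], [236.0, 197.0], [352.0, 197.0], [352.0, 237.0]] [[0.4294, 0.1272, 0.012], [0.5502, 0.1268, 0.012], [0.546, -0.2251, 0.012], [0.4251, -0.2214, 0.012]] [np.float64(0.1208), np.float64(0.3519), np.float64(0.121), np.float64(0.3487)]
[168 210  29  20 311] [179.21864952 219.1221865 ]
..................................... 208
..................................... 209
............##...#................... 210
.........#########................... 211
......################....#####...... 212
.....##########################...... 213
......##############.###..######..... 214
.....###############.......#####..... 215
...#################......######..... 216
...############..........#####....... 217
...###########........#####.......... 218
...###########........###............ 219
....#########........####............ 220
....#########........####............ 221
....#########.........##............. 222
...###########......####............. 223
.....##########....#####............. 224
.....##################.............. 225
.....##################.............. 226
.....#################............... 227
......##########..###................ 228
........####...#..#.................. 229
..................................... 230
..................................... 231
210 [224, 224, 223, 222, 221, 221, 221, 217, 202, 229, 245, 238, 189, 88, 99, 135, 143, 144, 143, 150, 192, 218]
216 [201, 212, 210, 214, 216, 211, 207, 211, 194, 226, 245, 237, 184, 85, 124, 154, 177, 202, 188, 213, 242, 237]
222 [231, 230, 227, 219, 214, 214, 214, 212, 201, 231, 245, 235, 177, 83, 115, 154, 158, 158, 159, 165, 207, 231]
pad [228, 220, 207, 163, 94, 151, 199, 187, 157, 139, 124, 125]
```

```bash
python3 - <<'E'
from h import *
im=cv2.imread('pics/top0.png'); hsv=cv2.cvtColor(im,cv2.COLOR_BGR2HSV); S=hsv[:,:,1].astype(float)
def cross(v,o,rev=False):
    lo,hi=np.median(v[:4]),np.median(v[-4:]); t=(lo+hi)/2
    i=np.argmax((v-t)*np.sign(hi-lo)>0); return o+i-1+(t-v[i-1])/(v[i]-v[i-1])
xs=np.arange(242,346,3)
top=[cross(S[191:204,x],191) for x in xs]; bot=[243-cross(S[231:244,x][::-1],0) for x in xs]
ys=np.arange(201,234,3); lef=[cross(S[y,229:243],229) for y in ys]
for nm,uv in(('far',np.c_[xs,top]),('near',np.c_[xs,bot]),('left',np.c_[lef,ys])):
    p=plane('top',uv,.012)[:,:2]; l=cv2.fitLine(p.astype(np.float32),cv2.DIST_HUBER,0,.001,.001).ravel(); print(nm,l.round(4), np.degrees(np.arctan2(l[1],l[0])).round(2))
# mug
k=((S>18)&(hsv[:,:,0]>12)&(hsv[:,:,0]<35)).astype(np.uint8);k[:200]=0;k[240:]=0;k[:,:163]=0;k[:,205:]=0
pts=np.argwhere(k)[:,::-1]; body=pts[pts[:,0]<188]
for q in (cv2.minEnclosingCircle(body.astype(np.float32)),): print(q); c=plane('top',[q[0]],.056); print(c, q[1]/393*1.14)
t=plane('top',[[196.5,214.5],[196,213],[195,216]],.012+.036-.012); print(t.round(4)); d=t-c; print(np.hypot(d[:,0],d[:,1]),np.degrees(np.arctan2(d[:,1],d[:,0])))
g=cv2.cvtColor(im,cv2.COLOR_BGR2GRAY)
print('jaw face top',plane('top',[[252.6,210],[252.5,216],[252.4,222]],.066).round(4).tolist())
print('pad top',plane('top',[[291.2,216]],.061).round(4).tolist())
print(proj('scene',[[.4877,.08,.066],[.5177,.08,.066],[.4577,.08,.066]]))
E
```

```text
far [ 0.0152  0.9999  0.5493 -0.0106] 89.13
near [ 0.0169  0.9999  0.4271 -0.0611] 89.03
left [ 0.9993 -0.0364  0.4926  0.128 ] -2.08
((178.3372039794922, 219.8023223876953), 11.014432907104492)
[[0.48073893 0.29067399 0.056     ]] 0.031950263394654246
[[0.4969 0.2417 0.036 ]
 [0.5013 0.2432 0.036 ]
 [0.4925 0.2461 0.036 ]]
[0.05153461 0.05171886 0.0460488 ] [-71.75893769 -66.5325672  -75.23088268]
jaw face top [[0.506, 0.0743, 0.066], [0.4887, 0.0747, 0.066], [0.4714, 0.0751, 0.066]]
pad top [[0.4876, -0.037, 0.061]]
[[272.85321423 228.95400984]
 [267.20682941 223.33564425]
 [278.69512702 234.76712959]]
```

Estimates:

| Item | Value |
|---|---|
| Clamp origin | ≈ (0.488, -0.067) |
| Clamp x axis heading | 89.1° |
| Far face | clamp x ≈ 142 mm |
| Pad front | 30 mm, matches the given value |
| Mug axis | ≈ (0.481, 0.291) |
| Mug handle heading | ≈ -71° |

Next I go above the mug at yaw 109°.

Call:
send_rows(
  targets=[
    [[0,0,0],[0,0,-8]],
    [[0,0,0],[0,0,-8]],
    [[0,0,0],[0,0,-8]],
    [[0,0,0],[0,0,-8]],
    [[0,0,0],[0,0,-8]],
    [[0,0,0],[0,0,-8]],
    [[0,0,0],[0,0,-8]],
    [[0,0,0],[0,0,-8]],
    [[0,0,0],[0,0,-8]],
    [[0,0,0],[0,0,-8]],
    [[0,0,0],[0,0,-8]],
  ],
  gripper=8.54,
  newtons=25,
)

```text
time_s: 1.2
tool_pos: [0.2246, -0.5829, 0.2559]
orientation: [180.0, -0.1, 109.4]
ft_force: [0.0, 0.2, -0.1]
opening: 0.085
grasp_force: 0.0
```

Call:
send_rows(
  targets=[
    [[0,4.5,0],[0,0,0]],
    [[0,4.5,0],[0,0,0]],
    [[0,4.5,0],[0,0,0]],
    [[0,4.5,0],[0,0,0]],
    [[0,4,0],[0,0,0]],
    [[0,4,0],[0,0,0]],
    [[0,0,0],[0,0,0]],
  ],
)

```text
time_s: 1.9
tool_pos: [0.4746, -0.4961, 0.2558]
orientation: [179.9, -0.0, 109.3]
ft_force: [-0.8, 0.5, -0.0]
opening: 0.0855
grasp_force: 0.0
```

Call:
send_rows(
  targets=[
    [[4.6,1.65,0],[0,0,0]],
    [[4.6,1.65,0],[0,0,0]],
    [[4.6,1.65,0],[0,0,0]],
    [[4.6,1.65,0],[0,0,0]],
    [[4.6,1.65,0],[0,0,0]],
    [[4.6,1.65,0],[0,0,0]],
    [[4.6,1.65,0],[0,0,0]],
    [[4.6,1.65,0],[0,0,0]],
    [[4.6,1.65,0],[0,0,0]],
    [[4.6,1.65,0],[0,0,0]],
    [[4.6,1.65,0],[0,0,0]],
    [[0,0,0],[0,0,0]],
  ],
)

```text
time_s: 3.1
tool_pos: [0.476, 0.0436, 0.2562]
orientation: [180.0, -0.1, 109.4]
ft_force: [0.6, -0.1, -0.4]
opening: 0.0854
grasp_force: 0.0
```

Call:
send_rows(
  targets=[
    [[3.5,1.4,0],[0,0,0]],
    [[3.5,1.4,0],[0,0,0]],
    [[3.5,1.4,0],[0,0,0]],
    [[3,1.4,0],[0,0,0]],
    [[0,0,0],[0,0,0]],
  ],
)

```text
time_s: 3.6
tool_pos: [0.4859, 0.1873, 0.2562]
orientation: [180.0, -0.0, 109.2]
ft_force: [-0.5, -1.5, 0.2]
opening: 0.0857
grasp_force: 0.0
```

```bash
python3 - <<'E'
from h import *
sc=cv2.imread('pics/scene0.png'); hsv=cv2.cvtColor(sc,cv2.COLOR_BGR2HSV)
k=((hsv[:,:,1]>25)&(hsv[:,:,0]>12)&(hsv[:,:,0]<35)).astype(np.uint8); k[:248]=0;k[285:]=0;k[:,:186]=0;k[:,225:]=0
for y in range(250,284): print(''.join('#' if v else '.' for v in k[y,186:225]),y)
# predicted outlines for candidate headings
for a in(-78,-71,-64):
    d=np.array([np.cos(np.radians(a)),np.sin(np.radians(a)),0]); ax=np.array([.481,.291,0])
    print(a,'tip',proj('scene',ax+.0545*d+[0,0,.036]).round(1),'top',proj('top',ax+.0545*d+[0,0,.036]).round(1))
t=np.linspace(0,2*np.pi,60); R=proj('scene',np.c_[.481+.0295*np.cos(t),.291+.0295*np.sin(t),0*t+.056]); print('rim',R.min(0),R.max(0))
E
```

```text
....................................... 250
....................................... 251
....................................... 252
..........................#####........ 253
.........................########...... 254
.............####################...... 255
............#####################...... 256
..........#######################...... 257
.........###################.####...... 258
.......##########################...... 259
.......#####################........... 260
.......######################.......... 261
......#######################.......... 262
......#######################.......... 263
.....########################.......... 264
......#######################.......... 265
......#######################.......... 266
......#######################.......... 267
.......######################.......... 268
.......######################.......... 269
.......######....###########........... 270
........####################........... 271
........####################........... 272
........###################............ 273
.........##################............ 274
..........###############.............. 275
...........#############............... 276
...............####.................... 277
....................................... 278
....................................... 279
....................................... 280
....................................... 281
....................................... 282
....................................... 283
-78 tip [[221.3 257. ]] top [[197.9 216. ]]
-71 tip [[219.6 255.9]] top [[197.3 213.9]]
-64 tip [[217.7 254.9]] top [[196.4 211.8]]
rim [191.93113164 253.60168697] [215.43540702 269.48458226]
```

Scene mask agrees within about 1 px (rim columns 191–214, tip at 218). I move over the mug and descend.

Call:
send_rows(
  targets=[
    [[3.3,1,0],[0,0,0]],
    [[3.3,1,0],[0,0,0]],
    [[3.3,1.1,0],[0,0,0]],
    [[0,0,0],[0,0,0]],
    [[0,0,4],[0,0,0]],
    [[0,0,4],[0,0,0]],
    [[0,0,3],[0,0,0]],
    [[0,0,0],[0,0,0]],
  ],
)

```text
time_s: 4.4
tool_pos: [0.48, 0.2855, 0.1424]
orientation: [-179.5, 0.1, 109.0]
ft_force: [-0.7, -0.6, 0.9]
opening: 0.0857
grasp_force: 0.0
```

```bash
python3 - <<'E'
from h import *
s=read_state(); print(s['tool_pos'],s['orientation'],tips_ahead)
a=shot('top','t1.png')[195:245,140:220]; b=shot('scene','s1.png')[200:300,160:260]
o=np.hstack([cv2.resize(a,(560,350),interpolation=cv2.INTER_CUBIC)[:,:420],cv2.resize(b,(350,350),interpolation=cv2.INTER_CUBIC)]); cv2.imwrite('pics/c2.png',o[:,:,::-1])
E
```

```text
[0.47998843 0.28552177 0.1424348 ] [-1.79504929e+02  1.16185276e-01  1.09012860e+02] 0.025
```

View pics/c2.png

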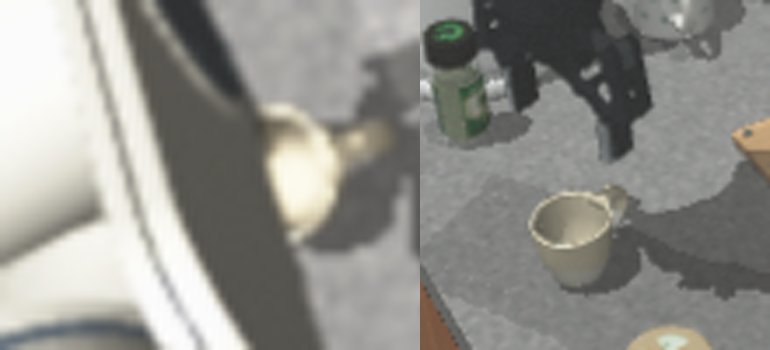

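The picture shows the mug undisturbed below the open fingers (scene crop 570,235), with both fingers set to straddle it. I shift slightly, go down and grip.

Call:
send_rows(
  targets=[
    [[0.5,0.4,0],[0,0,0]],
    [[0,0,2.5],[0,0,0]],
    [[0,0,2.5],[0,0,0]],
    [[0,0,2.5],[0,0,0]],
    [[0,0,2],[0,0,0]],
    [[0,0,0],[0,0,0]],
    [[0,0,0],[0,0,0]],
  ],
)

```text
time_s: 5.2
tool_pos: [0.4856, 0.2956, 0.0527]
orientation: [179.9, -0.0, 109.1]
ft_force: [0.5, 0.7, 0.1]
opening: 0.0857
grasp_force: 0.0
```

Call:
send_rows(
  targets=[
    [[0,0,0],[0,0,0]],
    [[0,0,0],[0,0,0]],
    [[0,0,0],[0,0,0]],
    [[0,0,0],[0,0,0]],
    [[0,0,0],[0,0,0]],
    [[0,0,0],[0,0,0]],
    [[0,0,0],[0,0,0]],
    [[0,0,0],[0,0,0]],
  ],
  gripper=5.2,
  newtons=25,
)

```text
time_s: 6.0
tool_pos: [0.4854, 0.2955, 0.0529]
orientation: [179.9, -0.0, 109.1]
ft_force: [-0.2, -0.2, 6.0]
opening: 0.0566
grasp_force: 25.1
```

Call:
send_rows(
  targets=[
    [[0,0,-1],[0,0,0]],
    [[0,0,-1.5],[0,0,0]],
    [[0,0,-2],[0,0,0]],
    [[0,0,-2],[0,0,0]],
    [[0,0,-2],[0,0,0]],
    [[0,0,0],[0,0,0]],
    [[0,0,0],[0,0,0]],
  ],
)

```text
time_s: 6.7
tool_pos: [0.4848, 0.2951, 0.1373]
orientation: [179.9, -0.0, 109.1]
ft_force: [-0.1, 0.3, -1.3]
opening: 0.0563
grasp_force: 27.0
```

```bash
python3 - <<'E'
from h import *
s=read_state(); print(s['tool_pos'],s['orientation'],s['ft_force'],s['opening'],s['grasp_force'])
a=shot('top','t2.png')[195:245,140:220]; b=shot('scene','s2.png')[180:280,160:260]
o=np.hstack([cv2.resize(a,(640,400),interpolation=cv2.INTER_CUBIC)[:,60:460],cv2.resize(b,(400,400),interpolation=cv2.INTER_CUBIC)]); cv2.imwrite('pics/c3.png',o[:,:,::-1])
E
```

```text
[0.48478887 0.29506532 0.13726238] [ 1.79902265e+02 -1.94010645e-02  1.09073933e+02] [-0.08766973  0.32466617 -1.28081296] 0.05629854404979029 27.01541760474356
```

View pics/c3.png

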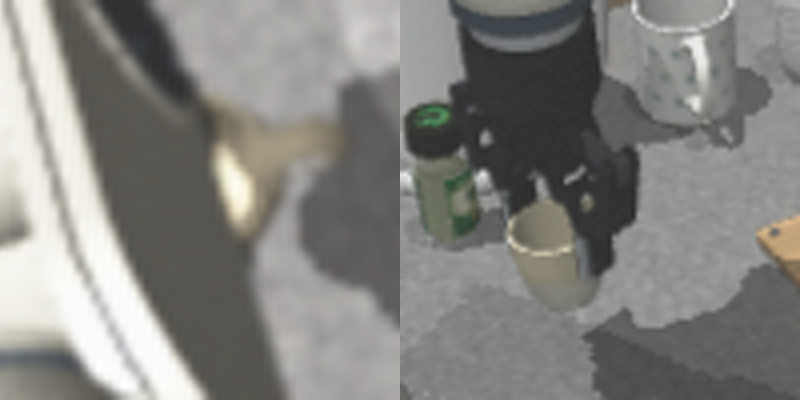

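The picture shows the mug held upright (scene crop 545,250) with its handle to the lower right in the top view (crop 340,140), and the weight reads about 1.2 N. I rotate 20° and carry it over the clamp.

Call:
send_rows(
  targets=[
    [[0,0,-1],[0,0,6.7]],
    [[0,0,-1],[0,0,6.7]],
    [[0,0,-1],[0,0,6.6]],
    [[-3,0.15,0],[0,0,0]],
    [[-4,0.15,0],[0,0,0]],
    [[-4,0.15,0],[0,0,0]],
    [[-4,0.15,0],[0,0,0]],
    [[-4,0.15,0],[0,0,0]],
    [[-4,0.1,0],[0,0,0]],
    [[-2.5,0,0],[0,0,0]],
    [[0,0,0],[0,0,0]],
    [[0,0,0],[0,0,0]],
  ],
)

```text
time_s: 8.0
tool_pos: [0.4885, 0.0395, 0.1656]
orientation: [-179.9, -0.0, 89.0]
ft_force: [-0.3, 0.9, -1.2]
opening: 0.0567
grasp_force: 27.0
```

```bash
python3 - <<'E'
from h import *
s=read_state(); print(s['tool_pos'],s['orientation'],s['opening'],s['grasp_force'])
A=shot('top','t3.png'); B=shot('scene','s3.png')
a=A[185:245,210:290]; b=B[160:270,230:340]
o=np.hstack([cv2.resize(a,(400,300),interpolation=cv2.INTER_CUBIC),cv2.resize(b,(400,400),interpolation=cv2.INTER_CUBIC)[:300]]) if 0 else np.hstack([cv2.resize(a[:, :80],(400,300),interpolation=cv2.INTER_CUBIC),cv2.resize(b,(300,300),interpolation=cv2.INTER_CUBIC)]); cv2.imwrite('pics/c4.png',o[:,:,::-1])
E
```

```text
[0.48854131 0.0395346  0.16562659] [-1.79915881e+02 -6.02998314e-03  8.89776538e+01] 0.056687779311466 27.02221596853633
```

View pics/c4.png

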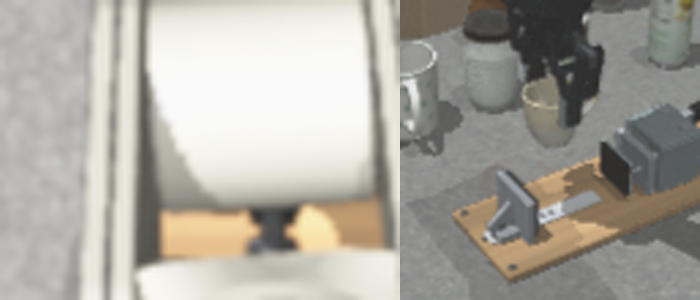

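The picture shows the mug held above the board between the jaws, with the top view blocked by the arm. I check the handle heading from the earlier lift frame, then lower.

```bash
python3 - <<'E'
from h import *
im=cv2.imread('pics/t2.png'); hsv=cv2.cvtColor(im,cv2.COLOR_BGR2HSV)
k=((hsv[:,:,1]>25)&(hsv[:,:,0]>10)&(hsv[:,:,0]<35)).astype(np.uint8)
for y in range(205,226): print(''.join('#' if v else '.' for v in k[y,160:196]),y)
ax=np.array([.48479,.29507])
for uv in ([190,212.5],[191,212.5],[190.5,211.5],[190.5,213.5]):
    p=plane('top',[uv],.121)[0,:2]-ax; print(uv,np.hypot(*p).round(4),np.degrees(np.arctan2(p[1],p[0])).round(1))
E
```

```text
.#.................................. 205
#.#................................. 206
............####.................... 207
#..##.......#####................... 208
............#######................. 209
#.............#######...######...... 210
...#....#.....#################..... 211
..##.........##################..... 212
.............##################..... 213
.##..........##################..... 214
..#..........###########............ 215
..............##.######............. 216
......#.......##..#####............. 217
..............##..#####............. 218
..............###.#####............. 219
..............########.............. 220
...............#######.............. 221
...............######............... 222
................#####............... 223
................####................ 224
.................##................. 225
[190, 212.5] 0.053 -76.7
[191, 212.5] 0.0557 -77.4
[190.5, 211.5] 0.055 -74.3
[190.5, 213.5] 0.0538 -79.9
```

Call:
send_rows(
  targets=[
    [[0,0,2],[0,0,0]],
    [[0,0,2],[0,0,0]],
    [[0,0,2],[0,0,0]],
    [[0,0,1.5],[0,0,0]],
    [[0,0,1],[0,0,0]],
    [[0,0,0.5],[0,0,0]],
    [[0,0,0],[0,0,0]],
    [[0,0,0],[0,0,0]],
  ],
)

```text
time_s: 8.9
tool_pos: [0.4893, 0.0401, 0.0767]
orientation: [180.0, -0.0, 89.1]
ft_force: [-0.2, -1.2, -1.2]
opening: 0.0564
grasp_force: 27.0
```

Call:
send_rows(
  targets=[
    [[0,0,0.5],[0,0,-3]],
    [[0,0,0.4],[0,0,0]],
    [[0,0,0],[0,0,0]],
    [[0.2,0,0],[0,0,0]],
    [[0.2,0,0],[0,0,0]],
    [[0.1,0,0],[0,0,0]],
    [[0,0,0],[0,0,0]],
    [[0,0,0],[0,0,0]],
  ],
)

```text
time_s: 9.7
tool_pos: [0.489, 0.0442, 0.0675]
orientation: [180.0, 0.0, 92.1]
ft_force: [0.5, -6.8, -1.0]
opening: 0.0569
grasp_force: 27.0
```

```bash
python3 - <<'E'
from h import *
s=read_state(); print(s['tool_pos'],s['orientation'],s['ft_force'],s['moment'])
B=shot('scene','s4.png'); b=B[190:270,230:340]
cv2.imwrite('pics/c5.png',cv2.resize(b,(770,560),interpolation=cv2.INTER_CUBIC)[:,:,::-1])
E
```

```text
[0.48896094 0.04424236 0.067531  ] [1.79976996e+02 4.76834264e-02 9.20780290e+01] [ 0.52051202 -6.76200422 -0.99225126] [-1.03212495 -0.11905853 -0.05468599]
```

View pics/c5.png

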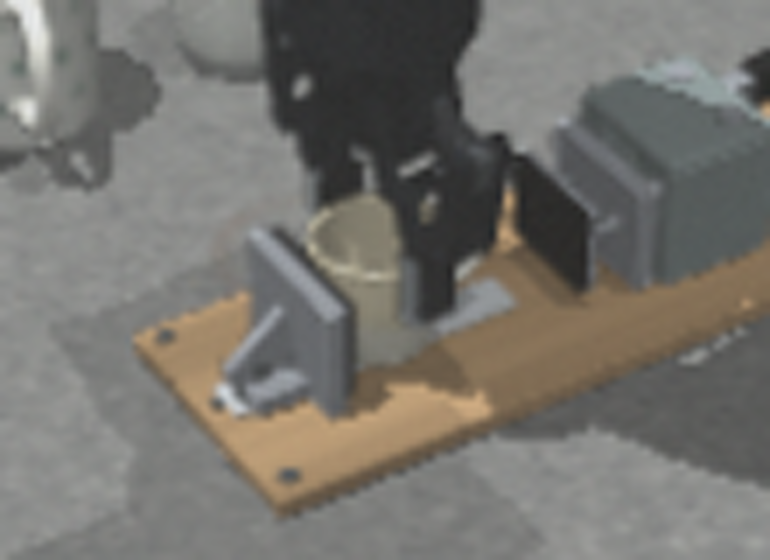

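The picture shows the mug between the jaws with its body against the far jaw (crop 360,260), and the 6.8 N reading confirms contact. I back off, lower until it touches the board, and release.

Call:
send_rows(
  targets=[
    [[-0.2,0,0],[0,0,0]],
    [[0,0,0.1],[0,0,0]],
    [[0,0,0.1],[0,0,0]],
    [[0,0,0],[0,0,0]],
    [[0,0,0],[0,0,0]],
  ],
)

```text
time_s: 10.25
tool_pos: [0.4888, 0.0429, 0.0653]
orientation: [-180.0, -0.0, 92.1]
ft_force: [-0.5, -0.9, -1.4]
opening: 0.0564
grasp_force: 27.0
```

Call:
send_rows(
  targets=[
    [[0,0,0.1],[0,0,0]],
    [[0,0,0],[0,0,0]],
    [[0,0,0],[0,0,0]],
  ],
)

```text
time_s: 10.55
tool_pos: [0.4888, 0.043, 0.0649]
orientation: [180.0, -0.0, 92.1]
ft_force: [-2.2, 1.2, 7.7]
opening: 0.0563
grasp_force: 27.7
```

Call:
send_rows(
  targets=[
    [[0,0,-0.05],[0,0,0]],
    [[0,0,0],[0,0,0]],
    [[0,0,0],[0,0,0]],
    [[0,0,0],[0,0,0]],
    [[0,0,0],[0,0,0]],
    [[0,0,0],[0,0,0]],
    [[0,0,0],[0,0,0]],
  ],
  gripper=8.54,
)

```text
time_s: 11.25
tool_pos: [0.4888, 0.0428, 0.0648]
orientation: [-180.0, -0.0, 92.1]
ft_force: [-0.4, -0.1, -1.4]
opening: 0.0855
grasp_force: 0.0
```

Call:
send_rows(
  targets=[
    [[0,0,-1],[0,0,0]],
    [[0,0,-2],[0,0,0]],
    [[0,0,-3],[0,0,0]],
    [[0,0,-4],[0,0,0]],
    [[-4.5,0,0],[0,0,1]],
    [[-4.5,0,0],[0,0,1]],
    [[-4.5,0,0],[0,0,1]],
    [[-4.5,0,0],[0,0,0]],
    [[-4.5,0,0],[0,0,0]],
    [[0,0,0],[0,0,0]],
    [[0,0,0],[0,0,0]],
  ],
)

```text
time_s: 12.35
tool_pos: [0.4896, -0.1831, 0.1653]
orientation: [180.0, -0.0, 88.9]
ft_force: [1.1, -0.1, 0.0]
opening: 0.0852
grasp_force: 0.0
```

```bash
python3 - <<'E'
from h import *
s=read_state(); print(s['tool_pos'],s['orientation'],s['ft_force'])
A=shot('top','t6.png'); B=shot('scene','s6.png')
a=cv2.resize(A[195:240,230:310],(640,360),interpolation=cv2.INTER_CUBIC); b=cv2.resize(B[200:270,240:340],(343,240),interpolation=cv2.INTER_CUBIC)
b=cv2.copyMakeBorder(b,0,0,0,640-343,cv2.BORDER_CONSTANT)
cv2.imwrite('pics/c6.png',np.vstack([a,b])[:,:,::-1])
E
```

```text
[ 0.48958945 -0.18307125  0.16529501] [ 1.79986382e+02 -5.16457829e-03  8.89212249e+01] [ 1.14385108 -0.08827379  0.01546004]
```

View pics/c6.png

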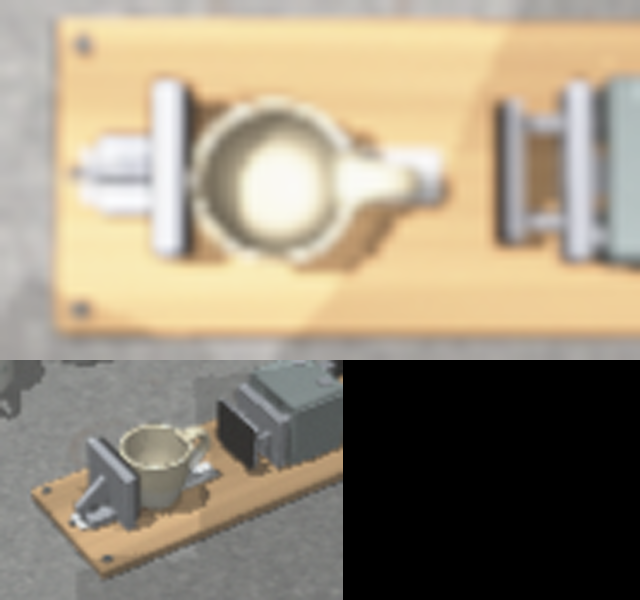

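The picture shows the mug standing with its body beside the far jaw (rim centre at crop 275,180) and the handle tip near (415,183), pointing at the pad. The jaw centre is at about row 168, so the mug looks roughly 4 mm off centre. I measure that properly.

```bash
python3 - <<'E'
from h import *
from scipy.optimize import least_squares
im=cv2.imread('pics/t6.png'); g=cv2.GaussianBlur(cv2.resize(im[195:240,230:310],None,fx=8,fy=8,interpolation=cv2.INTER_CUBIC),(5,5),0)
full=lambda p: (np.array(p,float)+.5)/8-.5+[230,195]
hsv=cv2.cvtColor(g,cv2.COLOR_BGR2HSV); S=hsv[:,:,1].astype(int)
# rim outer edge: brightest saturated drop -> print profiles
cx,cy=275,180
e=[]
for a in np.radians(list(range(60,301,10))):   # avoid handle (right)
    r=np.arange(62,98); x=(cx+r*np.cos(a)).astype(int); y=(cy+r*np.sin(a)).astype(int)
    s=S[y,x]; i=np.argmax(np.gradient(s.astype(float))); e.append((cx+r[i]*np.cos(a),cy+r[i]*np.sin(a)))
e=np.array(e); f=least_squares(lambda q:np.hypot(e[:,0]-q[0],e[:,1]-q[1])-q[2],[cx,cy,78],loss='soft_l1',f_scale=2).x; print('rim',f)
ax=plane('top',[full(f[:2])],.068)[0]; print('axis',ax,'radius',f[2]/8*(1.197-.068)/393)
# jaw & pad end rows
for nm,x in(('jaw',170),('jaw',175),('pad',508),('pad',512)):
    col=g[:,x].astype(int).sum(1)/3; 
    d=np.abs(S[:,x]-np.median(S[20:60,x]))>40; yy=np.nonzero(d)[0]; yy=yy[(yy>50)&(yy<300)]; print(nm,yy.min(),yy.max(),plane('top',[full([x,(yy.min()+yy.max())/2])],.066 if nm=='jaw' else .061)[0])
# handle: centre row per column, low S
for x in range(360,425,8):
    yy=np.nonzero((S[140:215,x]<60)&(hsv[140:215,x,2]>215))[0]+140
    if len(yy): p=plane('top',[full([x,yy.mean()])],.05)[0]; print(x,yy.min(),yy.max(),p.round(4), np.degrees(np.arctan2(*(p-ax)[1::-1])).round(1))
E
```

```text
rim [269.85183332 180.21394807  84.03987225]
axis [0.48502726 0.04358404 0.068     ] radius 0.03017844012952364
jaw 80 257 [0.48979231 0.07952796 0.066     ]
jaw 81 256 [0.4897709 0.0777279 0.066    ]
pad 100 242 [ 0.48773359 -0.04243821  0.061     ]
pad 99 243 [ 0.4877162  -0.04388518  0.061     ]
360 158 203 [0.4856 0.011  0.05  ] -89.1
368 161 199 [0.4857 0.0081 0.05  ] -88.9
376 160 196 [0.4864 0.0052 0.05  ] -87.9
384 146 195 [0.4891 0.0022 0.05  ] -84.4
392 145 194 [ 0.4894 -0.0007  0.05  ] -84.3
400 144 191 [ 0.4901 -0.0036  0.05  ] -83.8
408 145 184 [ 0.4912 -0.0066  0.05  ] -83.0
416 144 171 [ 0.4937 -0.0095  0.05  ] -80.7
424 144 174 [ 0.4931 -0.0124  0.05  ] -81.8
```

The rim centre is 4.2 mm off the jaw centre line towards the robot and the handle is about 2° off, with a 1.6 mm gap to the face. I regrasp to mend this.

Call:
send_rows(
  targets=[
    [[4.5,-0.1,0],[0,0,-2]],
    [[4.5,-0.2,0],[0,0,0]],
    [[4.5,-0.2,0],[0,0,0]],
    [[4.5,-0.2,0],[0,0,0]],
    [[4.5,-0.2,0],[0,0,0]],
    [[0,0,0],[0,0,0]],
    [[0,0,2.5],[0,0,0]],
    [[0,0,2.5],[0,0,0]],
    [[0,0,2.5],[0,0,0]],
    [[0,0,1.5],[0,0,0]],
    [[0,0,0],[0,0,0]],
    [[0,0,0],[0,0,0]],
  ],
)

```text
time_s: 13.65
tool_pos: [0.478, 0.043, 0.075]
orientation: [-180.0, 0.0, 91.1]
ft_force: [0.6, -0.0, -0.1]
opening: 0.0857
grasp_force: 0.0
```

Call:
send_rows(
  targets=[
    [[0,0.5,0],[0,0,0]],
    [[0,0.6,0],[0,0,0]],
    [[0,0,1],[0,0,0]],
    [[0,0,0],[0,0,0]],
    [[0,0,0],[0,0,0]],
  ],
)

```text
time_s: 14.15
tool_pos: [0.4888, 0.0428, 0.0645]
orientation: [-179.9, 0.0, 91.1]
ft_force: [0.5, 0.3, 0.7]
opening: 0.0857
grasp_force: 0.0
```

Call:
send_rows(
  targets=[
    [[0,0,0],[0,0,0]],
    [[0,0,0],[0,0,0]],
    [[0,0,0],[0,0,0]],
    [[0,0,0],[0,0,0]],
    [[0,0,0],[0,0,0]],
    [[0,0,0],[0,0,0]],
    [[0,0,0],[0,0,0]],
    [[0,0,0],[0,0,0]],
  ],
  gripper=5.2,
  newtons=22,
)

```text
time_s: 14.95
tool_pos: [0.4891, 0.0429, 0.0649]
orientation: [-180.0, -0.0, 91.1]
ft_force: [-2.1, 0.5, 5.4]
opening: 0.0566
grasp_force: 23.1
```

Call:
send_rows(
  targets=[
    [[0,0,-0.3],[0,0,0]],
    [[0,0.2,0],[0,0,2]],
    [[0,0.2,0],[0,0,0]],
    [[0,0,0],[0,0,0]],
    [[0,0,0.15],[0,0,0]],
    [[0,0,0.1],[0,0,0]],
    [[0,0,0],[0,0,0]],
    [[0,0,0],[0,0,0]],
  ],
)

```text
time_s: 15.75
tool_pos: [0.4932, 0.0429, 0.0652]
orientation: [-180.0, 0.0, 89.1]
ft_force: [-0.5, -0.8, -1.1]
opening: 0.0565
grasp_force: 23.7
```

Call:
send_rows(
  targets=[
    [[0,0,0.05],[0,0,0]],
    [[0,0,0],[0,0,0]],
  ],
)

```text
time_s: 15.95
tool_pos: [0.4932, 0.0429, 0.065]
orientation: [-180.0, -0.0, 89.1]
ft_force: [-1.0, 0.7, 3.8]
opening: 0.0565
grasp_force: 23.9
```

Call:
send_rows(
  targets=[
    [[0,0,0],[0,0,0]],
    [[0,0,0],[0,0,0]],
    [[0,0,0],[0,0,0]],
    [[0,0,0],[0,0,0]],
    [[0,0,0],[0,0,0]],
    [[0,0,0],[0,0,0]],
    [[0,0,0],[0,0,0]],
  ],
  gripper=8.54,
)

```text
time_s: 16.65
tool_pos: [0.4933, 0.0429, 0.0648]
orientation: [180.0, -0.0, 89.1]
ft_force: [-0.4, 0.6, -0.4]
opening: 0.0855
grasp_force: 0.0
```

Call:
send_rows(
  targets=[
    [[0,0,-1],[0,0,0]],
    [[0,0,-2],[0,0,0]],
    [[0,0,-3],[0,0,0]],
    [[0,0,-4],[0,0,0]],
    [[-4.5,0,0],[0,0,0]],
    [[-4.5,0,0],[0,0,0]],
    [[-4.5,0,0],[0,0,0]],
    [[-4.5,0,0],[0,0,0]],
    [[-4.5,0,0],[0,0,0]],
    [[0,0,0],[0,0,0]],
    [[0,0,0],[0,0,0]],
  ],
)

```text
time_s: 17.75
tool_pos: [0.4893, -0.183, 0.1653]
orientation: [180.0, -0.0, 88.9]
ft_force: [-0.2, 0.4, -0.1]
opening: 0.0853
grasp_force: 0.0
```

```bash
cat > m.py <<'E'
from h import *
from scipy.optimize import least_squares
import sys
s=read_state(); print(s['tool_pos'],s['orientation'])
im=shot('top',sys.argv[1]+'t.png')[:,:,::-1]; B=shot('scene',sys.argv[1]+'s.png')
g=cv2.GaussianBlur(cv2.resize(im[195:240,230:310],None,fx=8,fy=8,interpolation=cv2.INTER_CUBIC),(5,5),0)
full=lambda p: (np.array(p,float)+.5)/8-.5+[230,195]
hsv=cv2.cvtColor(g,cv2.COLOR_BGR2HSV); S=hsv[:,:,1].astype(int)
f=[270,175,84]
for _ in range(2):
    e=[]
    for a in np.radians(list(range(60,301,10))):
        r=np.arange(68,98); x=(f[0]+r*np.cos(a)).astype(int); y=(f[1]+r*np.sin(a)).astype(int)
        i=np.argmax(np.gradient(S[y,x].astype(float))); e.append((f[0]+r[i]*np.cos(a),f[1]+r[i]*np.sin(a)))
    e=np.array(e); f=least_squares(lambda q:np.hypot(e[:,0]-q[0],e[:,1]-q[1])-q[2],f,loss='soft_l1',f_scale=2).x
ax=plane('top',[full(f[:2])],.068)[0]; print('axis',ax,f)
for x in range(344,425,8):
    yy=np.nonzero((S[135:215,x]<60)&(hsv[135:215,x,2]>215))[0]+135
    if len(yy): p=plane('top',[full([x,yy.mean()])],.05)[0]; print(x,yy.min(),yy.max(),p.round(4), np.degrees(np.arctan2(*(p-ax)[1::-1])).round(1))
a=g[:,:,::-1]; b=cv2.resize(B[200:270,240:340],(343,240),interpolation=cv2.INTER_CUBIC)
h=cv2.resize(im[195:240,300:370,::-1],(297,191),interpolation=cv2.INTER_CUBIC)
b=np.hstack([b,cv2.copyMakeBorder(h,0,49,0,0,cv2.BORDER_CONSTANT)])
cv2.imwrite('pics/'+sys.argv[1]+'c.png',np.vstack([a,b])[:,:,::-1])
E
python3 m.py p7
```

```text
[ 0.48933045 -0.18301559  0.16531577] [ 1.79981617e+02 -3.70856078e-03  8.89193533e+01]
axis [0.48851488 0.04415057 0.068     ] [268.17751823 170.53995249  84.51748694]
344 135 212 [0.4882 0.0168 0.05  ] -90.7
352 141 200 [0.4893 0.0139 0.05  ] -88.6
360 151 197 [0.4879 0.011  0.05  ] -91.0
368 154 198 [0.4872 0.0081 0.05  ] -92.1
376 156 196 [0.4871 0.0052 0.05  ] -92.0
384 156 194 [0.4875 0.0022 0.05  ] -91.4
392 148 191 [ 0.4894 -0.0007  0.05  ] -88.8
400 145 186 [ 0.4909 -0.0036  0.05  ] -87.2
408 145 204 [ 0.4916 -0.0066  0.05  ] -86.6
416 145 203 [ 0.4918 -0.0095  0.05  ] -86.5
424 144 173 [ 0.4933 -0.0124  0.05  ] -85.1
```

View pics/p7c.png

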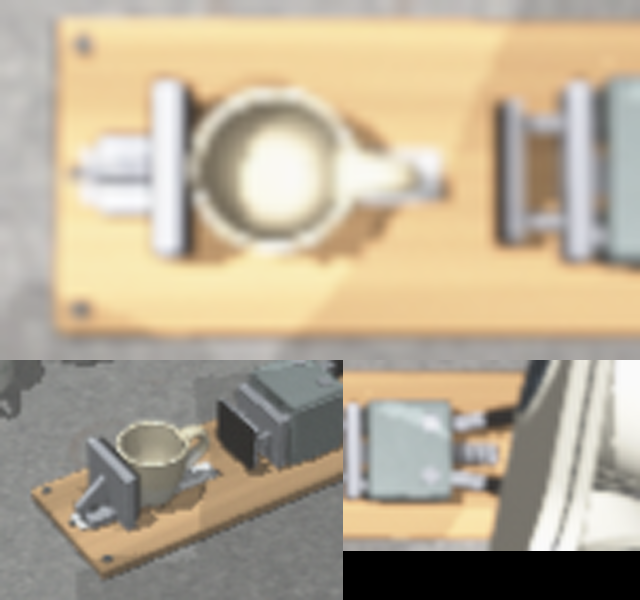

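The mug is now centred (axis x 0.4885 against line 0.489) with the handle heading -91.5° against -91°. In the picture it stands upright beside the far jaw, with the handle at crop (400,175) aimed at the pad. Next I lower the open fingers around the grips.

Call:
send_rows(
  targets=[
    [[-0.9,0,0],[0,0,0]],
    [[0,0,3],[0,0,0]],
    [[0,0,2],[0,0,0]],
    [[0,0,2],[0,0,0]],
    [[0,0,2],[0,0,0]],
    [[0,0,2],[0,0,0]],
    [[0,0,0],[0,0,0]],
    [[0,0,0],[0,0,0]],
  ],
  newtons=20,
)

```text
time_s: 18.65
tool_pos: [0.4896, -0.1905, 0.0549]
orientation: [-180.0, -0.0, 89.1]
ft_force: [-0.1, -0.2, 0.8]
opening: 0.0854
grasp_force: 0.0
```

Call:
send_rows(
  targets=[
    [[0,0,0],[0,0,0]],
    [[0,0,0],[0,0,0]],
    [[0,0,0],[0,0,0]],
    [[0,0,0],[0,0,0]],
    [[0,0,0],[0,0,0]],
  ],
  gripper=6.0,
)

```text
time_s: 19.15
tool_pos: [0.4871, -0.1904, 0.0554]
orientation: [-179.7, -0.1, 89.1]
ft_force: [-7.7, 0.7, 4.8]
opening: 0.06
grasp_force: 4.2
```

The side force shows the tool is off centre towards +x, so I shift it.

Call:
send_rows(
  targets=[
    [[0,-0.3,0],[0,0,0]],
    [[0,0,0],[0,0,0]],
    [[0,0,0],[0,0,0]],
  ],
)

```text
time_s: 19.45
tool_pos: [0.4867, -0.1909, 0.0556]
orientation: [180.0, 0.0, 89.1]
ft_force: [-1.8, 2.9, 4.9]
opening: 0.0604
grasp_force: 3.4
```

Call:
send_rows(
  targets=[
    [[0,0,0],[0,0,0]],
    [[0,0,0],[0,0,0]],
    [[0,0,0],[0,0,0]],
    [[0,0,0],[0,0,0]],
    [[0,0,0],[0,0,0]],
    [[0,0,0],[0,0,0]],
    [[0,0,0],[0,0,0]],
    [[0,0,0],[0,0,0]],
  ],
  gripper=3.7,
)

```text
time_s: 20.25
tool_pos: [0.4867, -0.1915, 0.0559]
orientation: [180.0, 0.0, 89.1]
ft_force: [-5.0, -0.2, 12.3]
opening: 0.0374
grasp_force: 18.6
```

```bash
cat > p.py <<'E'
from h import *
import sys
im=camera('top')[:,:,::-1]; B=camera('scene'); cv2.imwrite('pics/%s_s.png'%sys.argv[1],B[:,:,::-1]); cv2.imwrite('pics/%s_t.png'%sys.argv[1],im)
g=cv2.cvtColor(cv2.resize(im[195:240,230:310],None,fx=8,fy=8,interpolation=cv2.INTER_CUBIC),cv2.COLOR_BGR2GRAY).astype(int)
for r in (125,225):  # pad front: board->dark edge, scanning from the left over the board
    row=g[r,380:600]; d=np.gradient(row.astype(float)); i=np.argmin(d); u=(380+i+.5)/8-.5+230; v=(r+.5)/8-.5+195
    y=plane('top',[[u,v]],.061)[0,1]; print('pad front world y',y.round(4),'clamp x mm',((y+.067)*1000).round(1))
E
python3 p.py p8
```

```text
pad front world y -0.0253 clamp x mm 41.7
pad front world y -0.0248 clamp x mm 42.2
```

One full squeeze puts the pad at 42 mm, so jaw = 12 mm as expected. I release fully and squeeze again.

Call:
send_rows(
  targets=[
    [[0,0,0],[0,0,0]],
    [[0,0,0],[0,0,0]],
    [[0,0,0],[0,0,0]],
    [[0,0,0],[0,0,0]],
    [[0,0,0],[0,0,0]],
    [[0,0,0],[0,0,0]],
    [[0,0,0],[0,0,0]],
    [[0,0,0],[0,0,0]],
    [[0,0,0],[0,0,0]],
    [[0,0,0],[0,0,0]],
  ],
  gripper=8.3,
)

```text
time_s: 21.35
tool_pos: [0.4865, -0.191, 0.0548]
orientation: [-180.0, -0.0, 89.1]
ft_force: [0.3, 1.0, 0.3]
opening: 0.0831
grasp_force: 0.0
```

Call:
send_rows(
  targets=[
    [[0,0,0],[0,0,0]],
    [[0,0,0],[0,0,0]],
    [[0,0,0],[0,0,0]],
    [[0,0,0],[0,0,0]],
    [[0,0,0],[0,0,0]],
    [[0,0,0],[0,0,0]],
    [[0,0,0],[0,0,0]],
    [[0,0,0],[0,0,0]],
    [[0,0,0],[0,0,0]],
    [[0,0,0],[0,0,0]],
    [[0,0,0],[0,0,0]],
  ],
  gripper=3.7,
)

```text
time_s: 22.45
tool_pos: [0.4866, -0.1914, 0.0558]
orientation: [180.0, 0.0, 89.1]
ft_force: [-2.5, -1.9, 10.7]
opening: 0.0374
grasp_force: 18.7
```

```bash
python3 p.py p9
```

```text
pad front world y -0.0514 clamp x mm 15.6
pad front world y -0.0165 clamp x mm 50.5
```

Call:
send_rows(
  targets=[
    [[0,0,0],[0,0,0]],
    [[0,0,0],[0,0,0]],
    [[0,0,0],[0,0,0]],
    [[0,0,0],[0,0,0]],
    [[0,0,0],[0,0,0]],
    [[0,0,0],[0,0,0]],
    [[0,0,0],[0,0,0]],
    [[0,0,0],[0,0,0]],
    [[0,0,0],[0,0,0]],
    [[0,0,0],[0,0,0]],
  ],
  gripper=8.3,
)

```text
time_s: 23.55
tool_pos: [0.4865, -0.191, 0.0548]
orientation: [180.0, 0.0, 89.1]
ft_force: [0.3, 1.1, -0.4]
opening: 0.0831
grasp_force: 0.0
```

```bash
python3 m.py q1; python3 p.py q1b
```

```text
[ 0.48649884 -0.19100272  0.05483104] [1.79996695e+02 6.89186228e-04 8.90745653e+01]
axis [0.48832037 0.04397161 0.068     ] [268.68089922 171.07445707  85.1376518 ]
344 151 197 [0.488  0.0168 0.05  ] -90.7
352 148 191 [0.4896 0.0139 0.05  ] -87.5
360 154 189 [0.4889 0.011  0.05  ] -89.1
368 156 187 [0.4888 0.0081 0.05  ] -89.2
376 159 185 [0.4886 0.0051 0.05  ] -89.6
384 160 183 [0.4887 0.0022 0.05  ] -89.4
392 149 182 [ 0.4899 -0.0007  0.05  ] -88.0
400 147 178 [ 0.492  -0.0037  0.05  ] -85.6
408 147 161 [ 0.495  -0.0066  0.05  ] -82.4
416 147 163 [ 0.4946 -0.0095  0.05  ] -83.3
424 147 168 [ 0.4937 -0.0125  0.05  ] -84.6
pad front world y -0.0539 clamp x mm 13.1
pad front world y -0.019 clamp x mm 48.0
```

View pics/q1c.png

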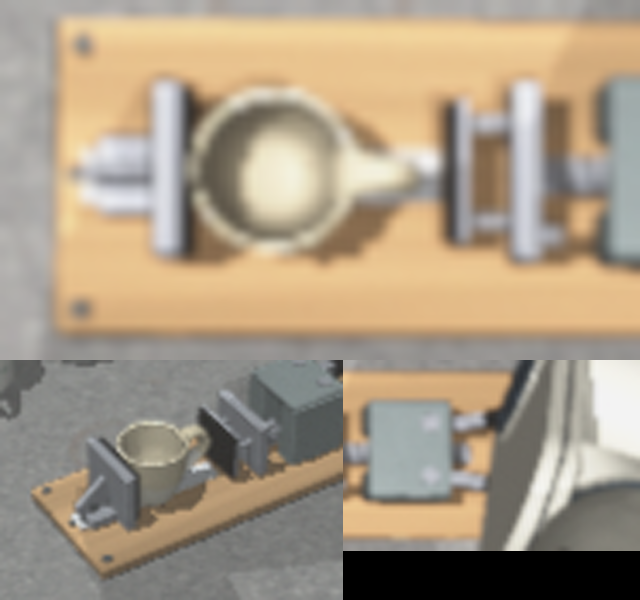

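The picture shows the jaw kept at about 20 mm, with the pad front at crop x 447 about 7 mm short of the handle tip (418,178) and the mug still in place. I start the third squeeze in stages, watching the force.

Call:
send_rows(
  targets=[
    [[0,0,0],[0,0,0]],
    [[0,0,0],[0,0,0]],
    [[0,0,0],[0,0,0]],
    [[0,0,0],[0,0,0]],
    [[0,0,0],[0,0,0]],
    [[0,0,0],[0,0,0]],
    [[0,0,0],[0,0,0]],
    [[0,0,0],[0,0,0]],
  ],
  gripper=5.2,
)

```text
time_s: 24.55
tool_pos: [0.4867, -0.1913, 0.0554]
orientation: [180.0, 0.0, 89.1]
ft_force: [-1.4, -0.9, 6.8]
opening: 0.0522
grasp_force: 4.7
```

Call:
send_rows(
  targets=[
    [[0,0,0],[0,0,0]],
    [[0,0,0],[0,0,0]],
    [[0,0,0],[0,0,0]],
  ],
  gripper=4.8,
)

```text
time_s: 24.85
tool_pos: [0.4867, -0.1913, 0.0554]
orientation: [180.0, 0.0, 89.1]
ft_force: [-0.9, -0.2, 6.8]
opening: 0.0484
grasp_force: 4.5
```

Call:
send_rows(
  targets=[
    [[0,0,0],[0,0,0]],
    [[0,0,0],[0,0,0]],
    [[0,0,0],[0,0,0]],
  ],
  gripper=4.4,
)

```text
time_s: 25.15
tool_pos: [0.4867, -0.1913, 0.0555]
orientation: [180.0, 0.0, 89.1]
ft_force: [-1.0, -1.7, 7.8]
opening: 0.0441
grasp_force: 6.3
```

Call:
send_rows(
  targets=[
    [[0,0,0],[0,0,0]],
    [[0,0,0],[0,0,0]],
    [[0,0,0],[0,0,0]],
  ],
  gripper=4.0,
)

```text
time_s: 25.45
tool_pos: [0.4867, -0.1914, 0.0556]
orientation: [180.0, 0.0, 89.1]
ft_force: [-2.0, -1.7, 9.1]
opening: 0.04
grasp_force: 8.9
```

Call:
send_rows(
  targets=[
    [[0,0,0],[0,0,0]],
    [[0,0,0],[0,0,0]],
    [[0,0,0],[0,0,0]],
  ],
  gripper=3.7,
)

```text
time_s: 25.75
tool_pos: [0.4866, -0.1915, 0.0558]
orientation: [180.0, 0.0, 89.1]
ft_force: [-2.7, -1.9, 12.0]
opening: 0.0373
grasp_force: 18.7
```

```bash
cat > e.py <<'E'
import cv2,numpy as np,sys
def L(f): return cv2.cvtColor(cv2.resize(cv2.imread(f)[195:240,230:310],None,fx=8,fy=8,interpolation=cv2.INTER_CUBIC),cv2.COLOR_BGR2GRAY).astype(int)
for f in sys.argv[1:]:
    g=L('pics/'+f); print(f)
    for r in (88,108,172,236,252): print(r,g[r-2:r+3].mean(0)[380:600:6].astype(int).tolist())
E
python3 m.py q2|grep axis; python3 e.py q1t.png q2t.png
```

```text
axis [0.48849616 0.04422725 0.068     ] [267.96468694 170.59449418  84.76137007]
q1t.png
88 [200, 200, 201, 201, 200, 201, 201, 200, 198, 196, 195, 197, 198, 196, 195, 198, 202, 202, 197, 186, 173, 160, 182, 216, 231, 227, 214, 197, 184, 180, 179, 179, 178, 179, 177, 166, 147]
108 [195, 195, 195, 195, 196, 195, 196, 193, 182, 167, 135, 101, 95, 156, 197, 200, 184, 183, 182, 173, 159, 136, 168, 217, 235, 232, 206, 155, 108, 100, 99, 116, 146, 168, 169, 146, 116]
172 [238, 237, 232, 220, 202, 178, 170, 183, 196, 184, 136, 85, 74, 128, 160, 146, 113, 108, 107, 118, 132, 132, 158, 195, 213, 207, 187, 150, 112, 101, 98, 118, 151, 172, 169, 162, 165]
236 [156, 180, 196, 199, 199, 199, 198, 199, 196, 186, 150, 103, 83, 124, 149, 138, 113, 111, 111, 117, 127, 122, 151, 191, 210, 200, 186, 174, 168, 162, 145, 132, 134, 145, 144, 126, 103]
252 [198, 198, 199, 199, 198, 198, 198, 198, 198, 198, 194, 187, 178, 175, 174, 175, 174, 174, 175, 174, 167, 144, 146, 170, 190, 190, 173, 142, 115, 111, 111, 113, 117, 121, 119, 108, 94]
q2t.png
88 [200, 200, 199, 196, 194, 194, 192, 191, 194, 195, 196, 19
[... 186 characters left out ...]
, 187, 181, 179, 169, 151, 147, 190, 226, 234, 215, 184, 137, 105, 102, 101, 122, 151, 169, 172, 173, 173, 174, 174, 168, 145, 115]
172 [238, 236, 231, 218, 199, 174, 130, 110, 131, 161, 162, 136, 111, 106, 102, 100, 115, 167, 205, 209, 186, 161, 127, 104, 105, 123, 151, 173, 176, 165, 162, 167, 170, 168, 174, 172, 159]
236 [156, 180, 195, 200, 194, 175, 128, 98, 110, 130, 132, 119, 109, 109, 106, 104, 117, 166, 203, 205, 181, 168, 165, 165, 157, 140, 131, 138, 150, 151, 164, 183, 194, 196, 189, 162, 127]
252 [198, 199, 199, 199, 199, 197, 193, 188, 185, 182, 178, 175, 174, 174, 168, 152, 139, 154, 176, 183, 167, 143, 122, 111, 111, 111, 114, 118, 122, 123, 147, 178, 195, 197, 191, 166, 128]
```

The frames give about 2.4 mm of pad compression at jaw 32. Releasing keeps 30 mm, and a partial fourth squeeze should bring the pad to about 8–9 mm.

Call:
send_rows(
  targets=[
    [[0,0,0],[0,0,0]],
    [[0,0,0],[0,0,0]],
    [[0,0,0],[0,0,0]],
    [[0,0,0],[0,0,0]],
    [[0,0,0],[0,0,0]],
    [[0,0,0],[0,0,0]],
    [[0,0,0],[0,0,0]],
    [[0,0,0],[0,0,0]],
    [[0,0,0],[0,0,0]],
    [[0,0,0],[0,0,0]],
  ],
  gripper=8.3,
)

```text
time_s: 26.85
tool_pos: [0.4865, -0.191, 0.0548]
orientation: [180.0, -0.0, 89.1]
ft_force: [-0.2, 0.1, 0.3]
opening: 0.0831
grasp_force: 0.0
```

```bash
cat > d.py <<'E'
import cv2,numpy as np,sys
def L(f): return cv2.cvtColor(cv2.resize(cv2.imread(f)[195:240,230:310],None,fx=8,fy=8,interpolation=cv2.INTER_CUBIC),cv2.COLOR_BGR2GRAY).astype(float)
def X(v,i,t,s):
    while s*(v[i]-t)<0: i+=1
    return i
for f in sys.argv[1:]:
    g=L('pics/'+f); o=[]
    for r,tp,tl in((108,145,190),(236,140,170)):
        v=g[r-2:r+3].mean(0); a=X(v,395,tp,-1); b=X(v,a+40,tl,1); o+=[a,b]
    pad=(o[0]+o[2])/2*.358; pl=(o[1]+o[3])/2*.358; print(f,o,'pad %.1f plate %.1f sep %.1f'%(pad,pl,pl-pad))
E
python3 m.py q3|grep axis; python3 d.py p7t.png p8_t.png q1t.png q2t.png q3t.png
```

```text
axis [0.4884871  0.04436005 0.068     ] [267.59541977 170.62407341  84.49685544]
p7t.png [493, 541, 495, 569] pad 176.9 plate 198.7 sep 21.8
p8_t.png [459, 538, 461, 538] pad 164.7 plate 192.6 sep 27.9
q1t.png [439, 515, 442, 515] pad 157.7 plate 184.4 sep 26.7
q2t.png [413, 482, 415, 483] pad 148.2 plate 172.7 sep 24.5
q3t.png [415, 488, 418, 489] pad 149.1 plate 174.9 sep 25.8
```

Call:
send_rows(
  targets=[
    [[0,0,0],[0,0,0]],
    [[0,0,0],[0,0,0]],
    [[0,0,0],[0,0,0]],
    [[0,0,0],[0,0,0]],
    [[0,0,0],[0,0,0]],
    [[0,0,0],[0,0,0]],
    [[0,0,0],[0,0,0]],
    [[0,0,0],[0,0,0]],
  ],
  gripper=5.4,
)

```text
time_s: 27.75
tool_pos: [0.4866, -0.1913, 0.0554]
orientation: [180.0, 0.0, 89.1]
ft_force: [-2.5, -0.3, 7.6]
opening: 0.0544
grasp_force: 5.2
```

Call:
send_rows(
  targets=[
    [[0,0,0],[0,0,0]],
    [[0,0,0],[0,0,0]],
    [[0,0,0],[0,0,0]],
    [[0,0,0],[0,0,0]],
  ],
  gripper=4.7,
)

```text
time_s: 28.15
tool_pos: [0.4866, -0.1914, 0.0557]
orientation: [180.0, 0.0, 89.1]
ft_force: [-3.0, -1.0, 10.3]
opening: 0.0474
grasp_force: 7.6
```

```bash
python3 m.py q4|grep -v tool; python3 d.py q3t.png q4t.png
```

```text
[ 0.48663978 -0.19141548  0.05570304] [1.79967103e+02 3.48331295e-02 8.90750839e+01]
axis [0.48861851 0.04393454 0.068     ] [268.77570023 170.24486961  84.19778857]
344 156 195 [0.4875 0.0168 0.05  ] -92.4
352 153 189 [0.4891 0.0139 0.05  ] -89.1
360 154 188 [0.489 0.011 0.05 ] -89.3
368 156 187 [0.4888 0.0081 0.05  ] -89.7
376 159 185 [0.4886 0.0051 0.05  ] -90.0
384 161 183 [0.4886 0.0022 0.05  ] -90.1
392 160 182 [ 0.4889 -0.0007  0.05  ] -89.6
400 148 177 [ 0.492  -0.0037  0.05  ] -86.0
q3t.png [415, 488, 418, 489] pad 149.1 plate 174.9 sep 25.8
q4t.png [412, 466, 415, 467] pad 148.0 plate 167.0 sep 19.0
```

The jaw is at about 38 mm, with the pad pushed in about 7.5 of its 16 mm and the pad front stopped against the handle. The mug is unmoved and still centred. I hand it in while holding.

```bash
python3 - <<'E'
from h import *
s=read_state(); print(s['time_s'],s['opening'],s['grasp_force'],s['ft_force']); print(sign_off())
E
```

```text
28.25 0.04732394137541185 7.632877305150032 [-2.79124172 -1.5239967  10.77341065]
the job is handed in; nothing more can be done
None
```

The mug stands centred on the board with its handle facing the moving jaw, pinned against the far jaw with the sprung pad pushed in about 7.5 of 16 mm (estimated from the top camera), and I handed the job in at 28 s with the handles still held squeezed.

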